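Load a claw pole and slide its carrier under the reader bridge

TASK

Set the small steel claw pole that stands on the bench flat into the pin nest of the aluminium carrier while the carrier is still out in the open, and let go of it. Then slide the loaded carrier along the lane under the low bridge until its nose meets the spring buffer, lean on it with about 10 N for half a second (never more than 20 N on the buffer), and leave it there, square in the lane and still touching the buffer. Nothing may strike the bridge, and the other things on the bench stay where they are.

Things in the scene. Friction and masses are not known exactly. Their poses are not given: they have to be found in the camera images.
- rotor_center (a point): Centre (half-way up) of the claw pole to load: bare steel round part, diameter 56 mm, height 26 mm, about 0.22 kg, ten claws bent down round its rim, standing on the bench claws down. Grip it across its outside; its turn about the vertical does not matter. Other claw poles are bigger (84 mm) or lie in blue crates; the plain steel ring of about its size is not it.
- carrier: Loose aluminium plate 165 x 80 x 12 mm, about 0.35 kg, lying flat on the bench, which drags on it with about 1 to 5 N when it slides loaded. Origin on its underside below the nest centre; x towards its nose, z up. Nose face at x = +45 mm, tail face at x = -120 mm.
- nest (a point): Centre of the nest on the carrier's top face, 12 mm above the bench, axes as the carrier's. Four pins 7 mm high, 6 mm thick, with tapered tops stand 33.5 mm from it on the diagonals (45 degrees from x and y), leaving 2.5 mm all round the claw pole. A claw pole seated flat has its centre 13 mm above this point.
- fin (a point): Push fin at the carrier's tail: upright plate 10 mm thick along the carrier's x, 44 mm wide along y, from 12 to 44 mm above the bench. This point is on its mid-plane, 35 mm above the bench, 115 mm behind the nest centre. Push it from behind or pinch it from above; it stays outside the bridge when the carrier is home.
- station: Gauging station fixed to the bench. Origin on the bench at the lane's mouth, on its centre line; x along the lane (push direction), z up. Two straight rails 14 mm high, 84 mm apart inside (2 mm clearance each side of the carrier), from x = 0 to 150 mm; flared lead-in rails from x = -46 mm (about 125 mm apart) to 0.
- stop_post: Dark block 60 mm wide, 36 mm high at the lane's far end; origin on the bench 195 mm past the mouth, axes as the station's. Its screw carries the spring buffer that meets the carrier's nose: black pad 26 mm wide, 3 N per mm, 10 mm travel. The screw's setting is not given: the free pad face is 118 to 148 mm past the mouth. Find it by the rise in pushing force.
- setting_ring: Bystander: plain steel ring, 60 mm outside, 40 mm hole, 18 mm high. Origin at its underside centre.
- big_rotor: Bystander: big dark claw pole, diameter 84 mm, 34 mm high. Origin at its underside centre.
- jar: Bystander: jar, diameter 60 mm, 90 mm high. Origin at its underside centre.
- oil_can: Bystander: grey can, diameter 56 mm, 120 mm high. Origin at its underside centre.
- wrench: Bystander: steel wrench lying on the robot's right.
- setting_pin: Bystander: steel pin, diameter 22 mm, 45 mm tall, standing beside the lane's mouth.
- bridge (a point): Middle of the underside of the low bridge over the lane, 87 mm past the mouth, axes as the station's. The bridge covers 55 to 119 mm past the mouth, 152 mm wide; its underside is 42 mm above the bench (4 mm over a seated claw pole), its black reader head reaches 124 mm above the bench.
Not all that is in view belongs to the job. Leave any green or red look-alike of the part that bears rotor_center alone.

How it is judged:
By the outcome, as a careful person would: the job done as asked, in the order asked, and still so for the second after the job is handed in, with the robot touching nothing.
It also fails if it takes over 70 s, if anything falls off the work surface, if the arm or the gripper's body presses on something with over 40 N, if the wrist force passes 120 N, or if a joint passes its speed limit or range.

ROBOT

A 7-joint arm with a two-finger parallel gripper is mounted at the origin on the work surface. World frame = base frame: x ahead of the robot, y to its left, z up, the work surface at z = 0. Lengths are in mm, angles in rad, forces in N, time in s.
With the tool pointing down it reaches from about 425 to 825 mm from the base axis. Payload 3.6 kg.
Tool frame: the origin (TCP) lies on the centre line of the jaws, within the pads' length; the fingertips stand manip.finger_overhang ahead of it and the grasp point (between the pads) lies 2 mm behind it (manip.finger_overhang is the distance from the TCP to the fingertips, in mm); z points along the fingers, y is the line along which they close (so a half turn about z gives the same grasp; the last joint's range is limited). The gripper opens to 85 mm and grips with 20 to 120 N. Pads are 22 mm wide; open, the fingers measure 114 mm over their backs; the gripper's body (76 mm by 85 mm) begins 54 mm behind the grasp point. The pads swing forward as they close: fully open they stand 13 mm farther back than shut.
Start: joints at [-1.183, 0.615, -0.013, 1.423, 0.008, 1.103, -0.04], TCP at [261.324, 595.124, 223.697] pointing down, gripper open.
Joint ranges: [-3.12, 3.12], [-0.3, 2.06], [-1.34, 1.32], [0.26, 2.42], [-1.36, 4.5], [0.01, 1.98], [-2.84, 2.84]. Speed limits (rad/s): [2.79, 2.79, 3.14, 3.14, 3.14, 3.14, 3.14].

INTERFACE

Orientations are given as [roll, pitch, yaw] about the fixed x, y, z axes, in that order (R = Rz(yaw) Ry(pitch) Rx(roll)).
In Python, from workcell import manip gives the robot as it stands. The module is installed in compiled form; this text tells all that it offers.
- The arm moves only by the tool servo_tool, never from a script. Its arguments are lists of equal length, an entry for each row: "delta_pos": the shift along the tool's x, y, z in m, a list of three; "twist": the turn about the tool's z in rad. In form: {"delta_pos": [[tx, ty, tz], ...], "twist": [twist, ...]}. A call has 1 to 12 rows; each row shifts and turns the commanded pose from where the row before left it, along the tool's axes as they then stand; what a row does not reach is not made up. A row lasts 1/12 s, in which the tool goes at most 41.7 mm and 7.16 degrees, less where a joint would pass 70% of its speed; a pose out of reach is approached as far as the arm can. A call with a gripper value outside its range is refused whole. "fingers" is the closure, from -1 (fully open) to 1 (shut), set as the call begins (left out, the last holds). The fingers move at their own pace and stop on an object; "force" is the grip in N (left out, the last holds). Time passes only in rows, so rows that do not move let the fingers close. It gives the time, the measured TCP pose, the force, the opening and the grip force at its end, in the units of the state.
- manip.get_state(): the state, without advancing time (a new reading comes with each control period).
- manip.snapshot(name): name is "scene" or "side" or "wrist"; returns a dict with "pixels" (480x640x3 uint8, red, green, blue), "z_map" (480x640 float32, mm along the optical axis (not along the pixel's ray), 0 where there is no reading), "camera_matrix" (3x3 intrinsics, pixels), "dist" ([k1, k2, p1, p2, k3] as OpenCV has them; the pictures are not rectified), "rvec" (rotation vector, rad) and "tvec" (3), from world to camera coordinates, as OpenCV has them. Camera axes: x right, y down, z forward; pixel columns grow to the right and rows downward; lengths in mm; the calibration is good to about 2 mm. A picture is of the moment at which its call begins.
- manip.hand_in(): hands the job in; it is judged then, once.
The state is a dict: "t": time; "joint_pos": joint angles; "dq": joint speeds; "joint_torque": joint torques, N m; "tcp_pos": TCP position; "tool_rot": TCP orientation; "wrist_force": force on the tool from outside, world axes, zero at the start; "ft_torque": the same for the moment, N m; "opening": opening from 0.0 (shut) to 1.0 (fully open); "grip_force": force on a finger pad.
Only numpy, scipy, OpenCV 4.12 (cv2) and the standard library are available. Lean on these libraries where they do the work, as an engineer would, in place of code of your own. Each camera call takes 0.05 s, during which the arm holds its last target. There are 200 camera calls.

## Working session

There is one attempt and no reset: what is moved stays moved. The work goes in short steps, Python scripts to look and compute and a tool call to move; the robot and the scene stay as the last step left them, time stands still between calls to the robot, and variables do not carry over. Pictures are saved under pics/ and viewed, at most 13 in all, crops included, and the job is handed in when it is done.

Besides the shell and the picture viewer there is one more tool, called after "Request:" by a JSON object that holds its "op" and its "data", one argument or row to a line. servo_tool: Moves the arm, as the interface text tells. Its arguments: {"type":"object","properties":{"delta_pos":{"type":"array","items":{"type":"array","items":{"type":"number"}}},"twist":{"type":"array","items":{"type":"number"}},"fingers":{"type":"number"},"force":{"type":"number"}},"required":["delta_pos","twist"]}

```bash
mkdir -p pics; cat > h.py <<'E'
import numpy as np, cv2
from workcell import manip
def snap(n):
    s=manip.snapshot(n); s['R']=cv2.Rodrigues(np.array(s['rvec'],float))[0]; s['t']=np.array(s['tvec'],float).ravel()
    s['K']=np.array(s['camera_matrix'],float); s['d']=np.array(s['dist'],float); return s
def save(s,f): cv2.imwrite('pics/'+f,s['pixels'][...,::-1])
def ray(s,uv):
    p=cv2.undistortPoints(np.array(uv,float).reshape(-1,1,2),s['K'],s['d']).reshape(-1,2)
    d=np.c_[p,np.ones(len(p))]@s['R']; return -s['R'].T@s['t'],d
def plane(s,uv,z):
    o,d=ray(s,uv); return o+d*((z-o[2])/d[:,2])[:,None]
def cloud(s):
    v,u=np.mgrid[:480,:640]; o,d=ray(s,np.c_[u.ravel(),v.ravel()])
    z=s['z_map'].ravel().astype(float); P=o+d*z[:,None]; P[z==0]=np.nan
    return P.reshape(480,640,3)
E
python3 - <<'E'
from h import *
st=manip.get_state(); print({k:np.round(v,3) for k,v in st.items()}, manip.finger_overhang)
for n in('scene','side','wrist'):
    s=snap(n); save(s,n+'0.png'); np.savez(n+'0.npz',**s); print(n,-s['R'].T@s['t'])
E
```

```text
{'t': np.float64(0.0), 'joint_pos': array([-1.183,  0.616, -0.013,  1.425,  0.008,  1.103, -0.04 ]), 'dq': array([ 0.   , -0.   , -0.001,  0.001,  0.   , -0.001,  0.002]), 'joint_torque': array([ 1.0000e-03, -4.6922e+01,  2.5900e-01, -1.7103e+01,  1.0000e-02,
        1.0000e-02, -0.0000e+00]), 'tcp_pos': array([261.026, 594.41 , 222.508]), 'tool_rot': array([-3.139,  0.   ,  2.728]), 'wrist_force': array([-0.514, -0.2  ,  0.128]), 'ft_torque': array([ 0.012, -0.022, -0.022]), 'grip_force': np.float64(0.0), 'opening': np.float64(1.001)} 17.0
scene [1421.71956374 -299.85041461  670.17877649]
side [ 473.43509229 1110.52385234  716.04899893]
wrist [185.34088944 627.90575951 372.75499615]
```

View pics/scene0.png

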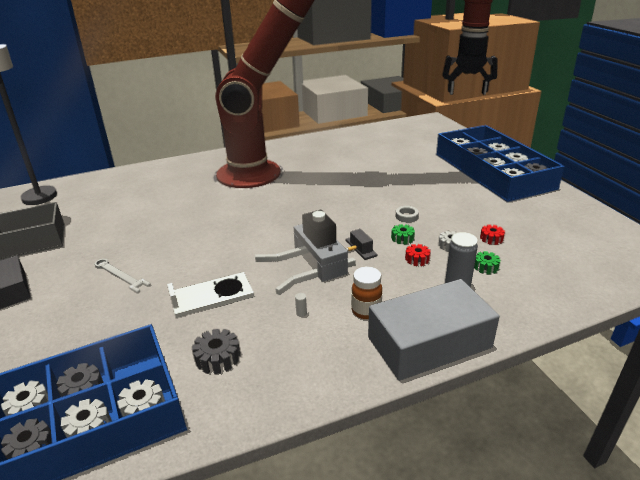

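View pics/side0.png

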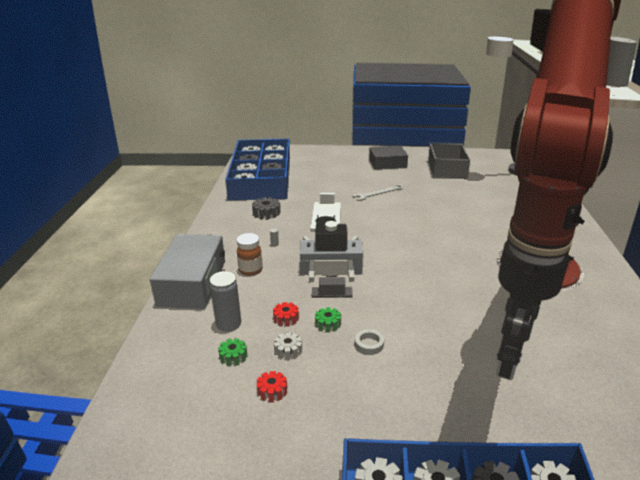

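The scene view shows the carrier at (210,293), with its fin at the left end (172,295), the bridge at (320,255) and the rotor partly hidden at (447,240). The side view shows the bare steel rotor at (288,345), the ring at (369,342), and the post at (332,280) behind the bridge at (330,250).

```bash
python3 - <<'E'
from h import *
L=lambda n:dict(np.load(n+'0.npz'))
S=L('side');C=L('scene')
PS,PC=cloud(S),cloud(C)
def blob(s,P,box,zr,sat=60,vmin=0,name=''):
    x0,y0,x1,y1=box; hsv=cv2.cvtColor(s['pixels'],cv2.COLOR_RGB2HSV)
    m=np.zeros((480,640),bool); m[y0:y1,x0:x1]=1
    m&=(P[...,2]>zr[0])&(P[...,2]<zr[1])&(hsv[...,1]<sat)&(hsv[...,2]>=vmin)
    n,l,st,c=cv2.connectedComponentsWithStats(m.astype(np.uint8)); 
    i=1+np.argmax(st[1:,4]); m=l==i; p=P[m]; r=cv2.minAreaRect(p[:,:2].astype(np.float32))
    print(name,len(p),'med',np.median(p,0).round(1),'mid',((p.min(0)+p.max(0))/2).round(1),'ext',np.ptp(p,axis=0).round(1),'rect',np.round(r[0],1),np.round(r[1],1),round(r[2],1)); return m,p
blob(S,PS,(268,328,308,362),(18,32),60,100,'rotor side')
blob(C,PC,(436,226,452,254),(15,32),60,100,'rotor scene')
blob(S,PS,(350,322,390,360),(12,24),60,0,'ring')
blob(C,PC,(160,270,260,318),(7,17),60,0,'carrier scene')
blob(C,PC,(160,270,200,318),(25,50),60,0,'fin scene')
blob(S,PS,(310,185,345,240),(25,50),60,0,'fin side')
blob(S,PS,(290,225,370,275),(45,80),60,0,'bridge side')
blob(C,PC,(280,220,350,280),(45,80),60,0,'bridge scene')
blob(S,PS,(310,262,355,300),(28,42),255,0,'post side')
blob(C,PC,(340,225,380,260),(28,42),255,0,'post scene')
blob(S,PS,(268,225,280,250),(35,52),60,0,'pin')
for n,s in(('scene',C),('side',S)):
    x=(130,180,400,330) if n=='scene' else (210,180,400,400)
    im=s['pixels'][x[1]:x[3],x[0]:x[2],::-1]; f=min(800/im.shape[1],600/im.shape[0]); cv2.imwrite(f'pics/{n}_c.png',cv2.resize(im,None,fx=f,fy=f,interpolation=cv2.INTER_CUBIC))
E
```

```text
rotor side 381 med [599.4 343.5  25.8] mid [600.5 340.   24. ] ext [55.1 56.5 10.8] rect [600.3 340.8] [54.1 54.6] 8.1
rotor scene 112 med [592.1 324.4  25.5] mid [594.4 332.   23.5] ext [47.8 43.5 10.8] rect [590.7 327.6] [27.1 58.6] 51.9
ring 347 med [437.2 319.4  18.3] mid [439.  312.7  17.6] ext [56.4 61.7 11. ] rect [439.  312.7] [56.4 61.7] 0.5
carrier scene 1874 med [ 563.7 -227.3   11.7] mid [ 558.5 -227.4   11.9] ext [ 87.5 165.2   9.9] rect [ 558.4 -227.6] [ 86.8 165.2] 0.3
fin scene 105 med [ 571.  -305.4   42.5] mid [ 559.4 -305.4   35.8] ext [49.7 10.3 20.5] rect [ 559.4 -305.3] [49.7 10.1] 0.7
fin side 107 med [ 560.2 -300.5   37.8] mid [ 560.4 -301.4   35.9] ext [42.6 17.5 21.5] rect [ 560.5 -302.1] [42.4 17.5] 2.5
bridge side 1052 med [529.4  57.2  62.8] mid [530.1  35.9  62.5] ext [154.8  73.4  34.9] rect [530.4  34.5] [152.4  67.9] 3.7
bridge scene 976 med [569.7  17.4  61.7] mid [531.1  31.8  62.5] ext [155.5  74.3  34.9] rect [530.2  31.3] [155.8  65.9] 4.0
post side 279 med [522.9 146.9  36.8] mid [522.9 141.5  34.8] ext [60.8 34.8 13.5] rect [522.8 140.5] [59.7 35. ] 2.3
post scene 233 med [527.3 136.8  35.4] mid [523.6 138.8  34. ] ext [64.1 34.  11.6] rect [523.2 138.5] [64.  31.3] 3.9
pin 56 med [687.4 -64.9  45.3] mid [687.6 -69.7  42.2] ext [19.9 24.  13.2] rect [688.3 -70.1] [19.2 24.2] 7.5
```

View pics/scene_c.png

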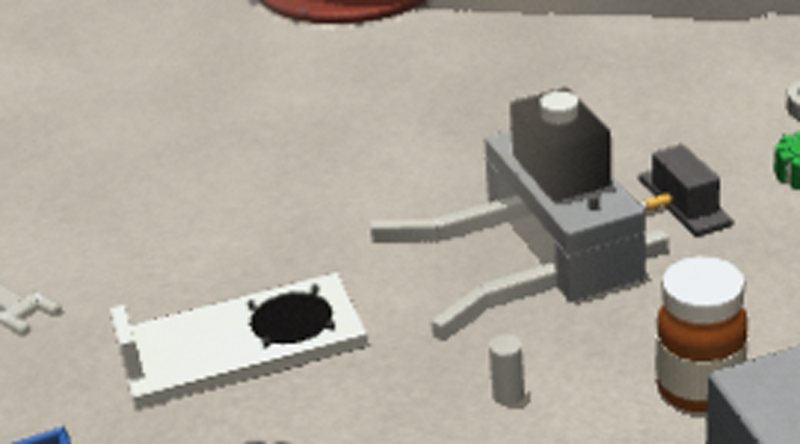

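View pics/side_c.png

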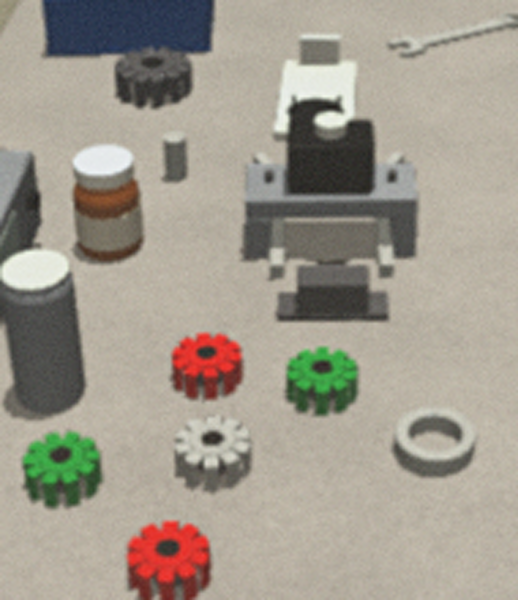

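The enlarged crops confirm the layout: the nest is the dark disc in the carrier with four pins, and the rotor has red and green look-alikes around it. Next I'll get the neighbours' positions, the fingertip height and the carrier's yaw.

```bash
python3 - <<'E'
from h import *
S=dict(np.load('side0.npz'));C=dict(np.load('scene0.npz'));PS,PC=cloud(S),cloud(C)
h=cv2.cvtColor(S['pixels'],cv2.COLOR_RGB2HSV)
m=((h[...,1]>130)&(h[...,2]>60)&((h[...,0]<8)|((h[...,0]>45)&(h[...,0]<75)))).astype(np.uint8); m[:295]=0;m[420:]=0;m[:,400:]=0;m[:,:200]=0
n,l,st,c=cv2.connectedComponentsWithStats(m)
for i in range(1,n):
    if st[i,4]>60:
        q=(l==i)&(PS[...,2]>18); p=PS[q]; print('look',c[i].round(),((p.min(0)+p.max(0))/2).round(),np.ptp(p,axis=0).round())
p=PS[270:330,205:245].reshape(-1,3);p=p[p[:,2]>20];print('can',((p.min(0)+p.max(0))/2).round(),np.ptp(p,axis=0).round())
p=PS[280:400,480:540].reshape(-1,3);p=p[p[:,2]>100];i=np.argsort(p[:,2])[:12];print('tips',p[i].round(1))
# carrier: nest disc (dark) on z=12
g=cv2.cvtColor(C['pixels'],cv2.COLOR_RGB2GRAY); m=np.zeros((480,640),np.uint8); m[275:303,205:250]=g[275:303,205:250]<60
cs,_=cv2.findContours(m,0,1); c=max(cs,key=cv2.contourArea); P=plane(C,c.reshape(-1,2),12); print('nest',cv2.minEnclosingCircle(P[:,:2].astype(np.float32)),cv2.fitEllipse(P[:,:2].astype(np.float32)))
# carrier top pixel mask -> z=12 plane
m=np.zeros((480,640),np.uint8); m[270:318,160:260]=(g>150)[270:318,160:260]&(abs(PC[...,2]-12)<4)[270:318,160:260]
cs,_=cv2.findContours(m,0,1); c=max(cs,key=cv2.contourArea); P=plane(C,c.reshape(-1,2),12); print('plate',cv2.minAreaRect(P[:,:2].astype(np.float32)))
E
```

```text
look [285. 313.] [618. 240.  24.] [53. 58. 13.]
look [328. 316.] [526. 253.  26.] [50. 52.  9.]
look [232. 348.] [707. 366.  25.] [52. 50.  9.]
look [271. 385.] [616. 450.  25.] [54. 57. 13.]
can [757. 193.  72.] [ 93. 207. 104.]
tips [[287.2 636.2 245.1]
 [275.6 641.2 245.2]
 [278.1 641.3 245.3]
 [276.9 641.3 245.3]
 [282.5 638.  245.3]
 [286.1 636.6 245.5]
 [281.7 640.1 245.6]
 [291.  635.3 245.9]
 [273.3 641.8 245.9]
 [280.6 640.4 246. ]
 [272.1 642.  246.1]
 [289.8 635.5 246.1]]
nest ((555.3273315429688, -189.3133544921875), 34.89424133300781) ((557.3027954101562, -188.90631103515625), (54.93831253051758, 59.11400604248047), 24.798799514770508)
plate ((558.0970458984375, -228.0801239013672), (80.87922668457031, 164.9544219970703), 1.1312189102172852)
```

```bash
cat >> h.py <<'E'
from scipy.spatial.transform import Rotation as Ro
def pose():
    st=manip.get_state(); return np.array(st['tcp_pos'],float),Ro.from_euler('xyz',st['tool_rot']).as_matrix(),st
def go(target,yawdeg=None):
    p,R,st=pose(); d=R.T@(np.array(target)-p)
    print('tcp',p.round(1),'rot',np.round(st['tool_rot'],4),'delta_tool_mm',d.round(1),'rows',round(np.linalg.norm(d)/41.7,1))
    if yawdeg is not None:
        cur=np.arctan2(R[1,0],R[0,0]); e=(np.radians(yawdeg)-cur+np.pi)%(2*np.pi)-np.pi; print('twist',-e.round(4))
E
python3 - <<'E'
from h import *
p,R,st=pose()
W=dict(np.load('wrist0.npz')); S=dict(np.load('side0.npz'))
print('cam in tool',(R.T@(-W['R'].T@W['t']-p)).round(1),'axes in tool (rows=cam x,y,z)\n',(W['R']@R).round(3))
g=cv2.cvtColor(S['pixels'],cv2.COLOR_RGB2GRAY)
m=g[355:385,490:530]<45; ys,xs=np.nonzero(m); print('lowest dark',ys.max()+355,xs[ys==ys.max()]+490)
# ray meets plane (tool x-z plane shifted by y=+-48)
for yo in(42,50,57):
    o,d=ray(S,[[506,376]]); n=R[:,1]; t=((p+yo*n-o)@n)/(d@n); print(yo,(R.T@((o+d*t[:,None])[0]-p)).round(1))
go([600,341,222],90)
E
```

```text
cam in tool [  82.8   -0.3 -150. ] axes in tool (rows=cam x,y,z)
 [[-0.     1.     0.001]
 [-0.947  0.    -0.321]
 [-0.321 -0.001  0.947]]
lowest dark 377 [506 507 508]
42 [  0.9  42.  -19.9]
50 [  1.1  50.  -27.3]
57 [  1.3  57.  -33.8]
tcp [261.1 594.6 222.8] rot [-3.1396  0.      2.7279] delta_tool_mm [-412.2  -95.9    1. ] rows 10.2
twist 1.1571
```

```bash
python3 - <<'E'
import cv2,numpy as np
a=cv2.resize(cv2.imread('pics/wrist0.png'),(400,300)); b=cv2.imread('pics/side0.png')[280:430,450:600]; b=cv2.resize(b,(400,400),interpolation=cv2.INTER_CUBIC)
c=cv2.imread('pics/scene0.png')[30:130,430:530]; c=cv2.resize(c,(400,400),interpolation=cv2.INTER_CUBIC)
a=np.vstack([a,np.zeros((100,400,3),np.uint8)])
im=np.hstack([b,c]); im=np.vstack([im,np.zeros((200,800,3),np.uint8)]); im[400:,:266]=cv2.resize(a[:300],(266,200)); cv2.imwrite('pics/tips.png',im)
E
```

```text
(no output)
```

View pics/tips.png

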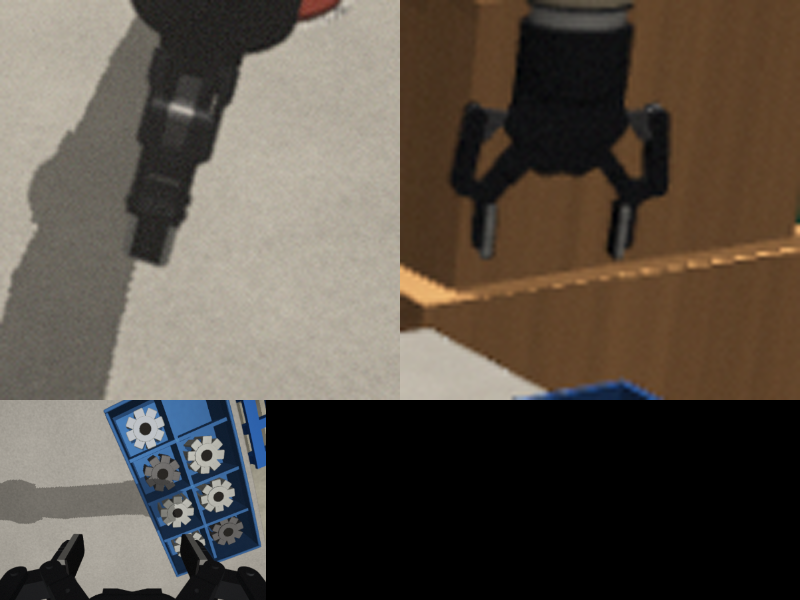

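Request:
{"op": "servo_tool", "data": {
  "delta_pos": [
    [-0.0375,-0.0087,0],
    [-0.0375,-0.0087,0],
    [-0.0375,-0.0087,0],
    [-0.0375,-0.0087,0],
    [-0.0375,-0.0087,0],
    [-0.0375,-0.0087,0],
    [-0.0375,-0.0087,0],
    [-0.0375,-0.0087,0],
    [-0.0375,-0.0087,0],
    [-0.0375,-0.0087,0],
    [-0.0375,-0.0087,0],
    [0,0,0]
  ],
  "twist": [0,0,0,0,0,0,0,0,0,0,0,0]
}}

```text
t: 1.15
tcp_pos: [608.8, 330.4, 222.6]
tool_rot: [-3.136, 0.009, 2.713]
wrist_force: [0.8, -2.9, -0.2]
opening: 1.0
grip_force: 0.0
```

Request:
{"op": "servo_tool", "data": {
  "delta_pos": [
    [0,0,0],
    [0,0,0],
    [0,0,0],
    [0,0,0],
    [0,0,0],
    [0,0,0],
    [0,0,0],
    [0,0,0],
    [0,0,0],
    [0,0,0],
    [0,0,0]
  ],
  "twist": [0.1157,0.1157,0.1157,0.1157,0.1157,0.1157,0.1157,0.1157,0.1157,0.1157,0]
}}

```text
t: 2.07
tcp_pos: [599.9, 342.0, 223.0]
tool_rot: [-3.141, 0.001, 1.569]
wrist_force: [0.7, 0.3, -0.2]
opening: 0.997
grip_force: 0.0
```

The crop shows the open pads, with tips at side pixel (505,378) and scene pixels (484,94) and (451,94). The arm is now over the rotor, so I'll measure from the wrist camera.

```bash
python3 - <<'E'
from h import *
W=snap('wrist'); save(W,'wrist1.png'); p,R,st=pose(); P=cloud(W)
T=(P-p)@R
m=(T[...,2]<60)&(P[...,2]>80)
q=T[m]; 
for sgn in(1,-1):
    a=q[(q[:,1]*sgn>20)&(abs(q[:,0])<15)]; i=np.argsort(-a[:,2])[:200:40]; print('tips tool',sgn,a[i].round(1))
h=cv2.cvtColor(W['pixels'],cv2.COLOR_RGB2HSV)
m=(abs(P[...,2]-26)<5)&(h[...,1]<60)&(np.hypot(P[...,0]-600,P[...,1]-341)<45)
a=P[m]; print('rotor',m.sum(),cv2.minEnclosingCircle(a[:,:2].astype(np.float32)),np.median(a,0).round(1), a.min(0).round(1),a.max(0).round(1))
m=((abs(P[...,2]-26)<5)&(h[...,2]<90)&(np.hypot(P[...,0]-600,P[...,1]-341)<20)).astype(np.uint8)
n,l,s,c=cv2.connectedComponentsWithStats(m); 
for i in range(1,n): print('dark',s[i,4],plane(W,[c[i]],26).round(1))
m=((abs(P[...,2]-26)<6)&(np.hypot(P[...,0]-600,P[...,1]-341)<45)).astype(np.uint8);cs,_=cv2.findContours(m,0,1);c=max(cs,key=cv2.contourArea)
print('plane26',cv2.minEnclosingCircle(plane(W,c.reshape(-1,2),26)[:,:2].astype(np.float32)))
E
```

```text
tips tool 1 [[ -1.1  42.7 -20.2]
 [ -7.4  42.1 -21.7]
 [  2.2  42.4 -22.8]
 [ 10.3  45.3 -23.6]
 [ -1.9  42.1 -24.2]]
tips tool -1 [[  2.  -43.4 -20. ]
 [  5.6 -43.3 -21.8]
 [ -2.2 -43.1 -22.7]
 [ 10.6 -46.9 -23.4]
 [ -4.7 -43.  -24. ]]
rotor 2720 ((598.3163452148438, 338.14544677734375), 28.050872802734375) [598.6 339.5  25.4] [570.6 310.6  21. ] [625.8 366.2  28.9]
dark 2 [[605.  360.1  26. ]]
dark 4 [[590.5 356.7  26. ]]
dark 1 [[603.8 358.   26. ]]
dark 7 [[613.4 350.9  26. ]]
dark 4 [[582.3 348.7  26. ]]
dark 298 [[598.7 338.2  26. ]]
dark 1 [[616.8 340.4  26. ]]
dark 2 [[619.  339.6  26. ]]
dark 1 [[614.4 328.8  26. ]]
plane26 ((598.4710693359375, 339.1109619140625), 28.027164459228516)
```

View pics/wrist1.png

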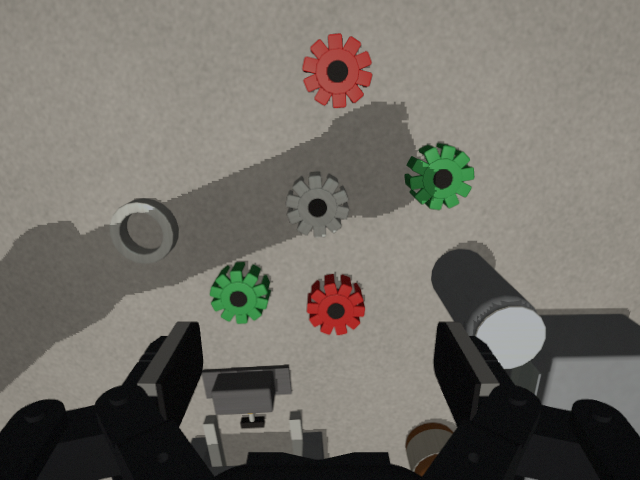

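The wrist picture shows the rotor at (318,208), well clear of its neighbours. The open fingertips measure 20 mm behind the TCP, so I'll check them at about 58 mm opening before going down.

Request:
{"op": "servo_tool", "data": {
  "delta_pos": [
    [-0.003,-0.0014,0.02],
    [0,0,0.03],
    [0,0,0.03],
    [0,0,0],
    [0,0,0],
    [0,0,0]
  ],
  "twist": [0,0,0,0,0,0],
  "fingers": -0.35,
  "force": 40
}}

```text
t: 2.62
tcp_pos: [600.2, 339.1, 145.3]
tool_rot: [3.139, -0.001, 1.572]
wrist_force: [0.0, 0.5, 0.2]
opening: 0.678
grip_force: 0.0
```

```bash
cat > tips.py <<'E'
from h import *
W=snap('wrist'); p,R,st=pose(); P=cloud(W); T=(P-p)@R
print('tcp',p.round(1),st['opening'])
q=T[(T[...,2]<30)&(P[...,2]>p[2]-30)]
for sgn in(1,-1):
    a=q[(q[:,1]*sgn>0)&(abs(q[:,0])<11)]; i=np.argsort(-a[:,2])[:120:30]; print('tips tool',sgn,a[i].round(1))
h=cv2.cvtColor(W['pixels'],cv2.COLOR_RGB2HSV)
m=((abs(P[...,2]-26)<6)&(h[...,1]<60)&(np.hypot(P[...,0]-598.5,P[...,1]-339)<45)).astype(np.uint8);cs,_=cv2.findContours(m,0,1);c=max(cs,key=cv2.contourArea)
print('plane26',cv2.minEnclosingCircle(plane(W,c.reshape(-1,2),26)[:,:2].astype(np.float32)))
E
python3 tips.py
```

```text
tcp [600.7 339.2 146.1] 0.6751000666020905
tips tool 1 [[ -5.7  28.2 -10.8]
 [ -5.6  28.  -12.4]
 [ -5.8  28.1 -13.6]
 [  3.6  28.1 -14.6]]
tips tool -1 [[ -0.5 -29.6 -10.7]
 [  8.3 -29.5 -12.6]
 [ -6.6 -29.5 -13.8]
 [  2.8 -29.4 -14.9]]
plane26 ((598.5587158203125, 339.28515625), 28.020374298095703)
```

Request:
{"op": "servo_tool", "data": {
  "delta_pos": [
    [0,-0.0015,0],
    [0,0,0],
    [0,0,0.03],
    [0,0,0.03],
    [0,0,0.025],
    [0,0,0.02],
    [0,0,0],
    [0,0,0]
  ],
  "twist": [0,0,0,0,0,0,0,0],
  "fingers": -0.75
}}

```text
t: 3.33
tcp_pos: [597.4, 338.6, 38.6]
tool_rot: [-3.141, 0.001, 1.571]
wrist_force: [0.7, 0.3, 0.9]
opening: 0.878
grip_force: 0.0
```

```bash
python3 tips.py; python3 - <<'E'
from h import *
S=snap('side');C=snap('scene');p,R,st=pose()
u=[]
for s in(S,C):
    q=s['K']@0 if 0 else cv2.projectPoints(np.array([p,p+[0,0,30]]),s['R'],s['t'],s['K'],s['d'])[0].reshape(-1,2); u.append(q.round())
print(u)
ims=[]
for s,q in zip((S,C),u):
    x,y=map(int,q[0]); x=min(max(x,50),590); b=s['pixels'][y-60:y+40,x-50:x+50,::-1]; ims.append(cv2.resize(b,(400,400),interpolation=cv2.INTER_CUBIC)); print(x-50,y-60)
cv2.imwrite('pics/low.png',np.hstack(ims))
E
```

```text
tcp [598.7 339.1  40.2] 0.8731382322239992
tips tool 1 [[ 9.6 86.4 30. ]
 [10.7 86.  27.3]
 [10.4 87.2 25.6]
 [ 9.  84.5 24.3]]
tips tool -1 [[  10.1  -24.9   29.9]
 [  -2.3 -145.5   29.3]
 [  -3.1 -143.3   28.9]
 [  -7.2 -138.8   28.4]]
plane26 ((598.7039794921875, 340.1785583496094), 28.083152770996094)
[array([[288., 335.],
       [287., 324.]]), array([[452., 231.],
       [453., 220.]])]
238 275
402 171
```

View pics/low.png

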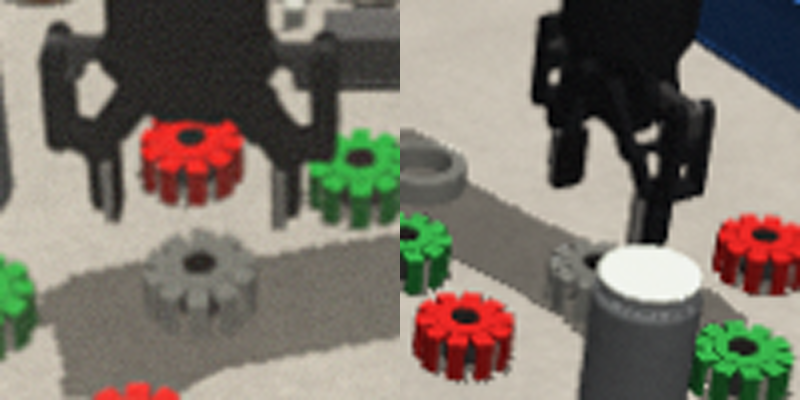

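The fingertips are still well above the rotor, which agrees with the cameras: the TCP reads 11–16 mm ahead of the tips. I'll go down on that basis and watch the force.

Request:
{"op": "servo_tool", "data": {
  "delta_pos": [
    [0,0,0.01],
    [0,0,0.01],
    [0,0,0.008],
    [0,0,0.007],
    [0,0,0.006],
    [0,0,0],
    [0,0,0]
  ],
  "twist": [0,0,0,0,0,0,0]
}}

```text
t: 4.07
tcp_pos: [597.3, 338.4, -3.1]
tool_rot: [-3.141, 0.001, 1.571]
wrist_force: [-0.7, 0.6, -0.8]
opening: 0.872
grip_force: 0.0
```

```bash
python3 - <<'E'
from h import *
S=snap('side');p,R,st=pose(); P=cloud(S)
print(p.round(1),np.round(st['wrist_force'],1))
# near finger tips: dark gripper pts lowest within finger zones
g=cv2.cvtColor(S['pixels'],cv2.COLOR_RGB2HSV)
for sx in(1,-1):
    T=(P-p)@R; q=T[(T[...,1]*sx>28)&(T[...,1]*sx<50)&(abs(T[...,0])<12)&(P[...,2]>5)&(P[...,2]<60)]
    print(sx,len(q),np.sort(q[:,2])[-8:].round(1) if len(q) else '', 'world tip z',(p[2]-np.sort(q[:,2])[-4:]).round(1) if len(q) else '')
E
```

```text
[597.7 338.6  -2.5] [ 0.4  0.2 -0.1]
1 118 [-20.7 -20.5 -18.9 -16.  -11.6  -9.3  -7.8  -7.8] world tip z [9.1 6.8 5.4 5.3]
-1 96 [-23.9 -22.6 -22.6 -22.3 -22.  -21.5 -20.7 -18.6] world tip z [19.5 19.  18.3 16.1]
```

Request:
{"op": "servo_tool", "data": {
  "delta_pos": [
    [0,0,0],
    [0,0,0],
    [0,0,0],
    [0,0,0],
    [0,0,0],
    [0,0,0]
  ],
  "twist": [0,0,0,0,0,0],
  "fingers": 0.0,
  "force": 40
}}

```text
t: 4.62
tcp_pos: [598.4, 338.9, -1.3]
tool_rot: [3.14, -0.001, 1.571]
wrist_force: [0.1, -0.2, 4.8]
opening: 0.641
grip_force: 43.2
```

Request:
{"op": "servo_tool", "data": {
  "delta_pos": [
    [0,0,-0.01],
    [0,0,-0.025],
    [0,0,-0.035],
    [0,0,-0.04],
    [0,0,-0.04],
    [0,0,0],
    [0,0,0],
    [0,0,0]
  ],
  "twist": [0,0,0,0,0,0,0,0]
}}

```text
t: 5.28
tcp_pos: [596.0, 338.2, 146.4]
tool_rot: [-3.138, 0.001, 1.571]
wrist_force: [-0.5, -0.4, -3.1]
opening: 0.638
grip_force: 43.1
```

```bash
python3 - <<'E'
from h import *
W=snap('wrist');S=snap('side'); save(W,'w3.png');p,R,st=pose(); P=cloud(W);T=(P-p)@R
print(p.round(1),np.round(st['wrist_force'],1),st['opening'],st['grip_force'])
h=cv2.cvtColor(W['pixels'],cv2.COLOR_RGB2HSV)
m=(np.hypot(T[...,0],T[...,1])<36)&(T[...,2]>-45)&(T[...,2]<5)&(h[...,2]>75)
q=T[m]; print('held tool',len(q),np.median(q,0).round(1),np.percentile(q,2,0).round(1),np.percentile(q,98,0).round(1))
P=cloud(S);T=(P-p)@R;h=cv2.cvtColor(S['pixels'],cv2.COLOR_RGB2HSV)
m=(np.hypot(T[...,0],T[...,1])<30)&(T[...,2]>-30)&(T[...,2]<25)&(h[...,2]>85)&(h[...,1]<60);q=T[m]
print('held side',len(q),np.median(q,0).round(1),np.percentile(q,2,0).round(1),np.percentile(q,98,0).round(1))
go([559,-190,130],90)
E
```

```text
[595.5 337.9 144.8] [ 0.7  0.  -4. ] 0.639147652919267 43.14259171485901
held tool 13082 [  4.5   0.2 -28. ] [-23.2 -24.4 -29.6] [ 25.5  24.8 -25.4]
held side 532 [ 12.8  -0.3 -27.1] [-22.4 -23.7 -29.8] [28.2 25.7 -4.4]
tcp [595.5 337.9 144.8] rot [-3.1359e+00  2.7000e-03  1.5709e+00] delta_tool_mm [-527.9  -36.5   16.5] rows 12.7
twist 0.0001
```

The rotor is held with its top at tool z ≈ −28, centred. I'll carry it over, slightly past the nest, so the wrist camera can see the nest.

Request:
{"op": "servo_tool", "data": {
  "delta_pos": [
    [0,0,-0.015],
    [-0.0385,-0.0024,0],
    [-0.0385,-0.0024,0],
    [-0.0385,-0.0024,0],
    [-0.0385,-0.0024,0],
    [-0.0385,-0.0024,0],
    [-0.0385,-0.0024,0],
    [-0.0385,-0.0024,0],
    [-0.0385,-0.0024,0],
    [-0.0385,-0.0024,0],
    [-0.0385,-0.0024,0],
    [-0.0385,-0.0024,0]
  ],
  "twist": [0,0,0,0,0,0,0,0,0,0,0,0]
}}

```text
t: 6.38
tcp_pos: [569.6, -86.3, 160.8]
tool_rot: [-3.137, -0.001, 1.571]
wrist_force: [1.4, 0.0, -2.5]
opening: 0.635
grip_force: 43.2
```

Request:
{"op": "servo_tool", "data": {
  "delta_pos": [
    [-0.0385,-0.0024,0],
    [-0.0385,-0.0024,0],
    [-0.0385,-0.0024,0],
    [-0.0385,-0.0024,0],
    [0,0,0],
    [0,0,0],
    [0,0,0],
    [0,0,0]
  ],
  "twist": [0,0,0,0,0,0,0,0]
}}

```text
t: 7.05
tcp_pos: [561.6, -236.4, 161.3]
tool_rot: [-3.139, -0.003, 1.573]
wrist_force: [-0.0, 0.4, -2.1]
opening: 0.641
grip_force: 43.1
```

```bash
python3 - <<'E'
from h import *
W=snap('wrist'); save(W,'w4.png');np.savez('w4.npz',**W);p,R,st=pose(); P=cloud(W);T=(P-p)@R
print(p.round(1),st['tool_rot'],st['opening'])
g=cv2.cvtColor(W['pixels'],cv2.COLOR_RGB2GRAY)
# carrier top contour
m=((abs(P[...,2]-12)<5)&(g>120)).astype(np.uint8); n,l,s,c=cv2.connectedComponentsWithStats(m); i=1+np.argmax(s[1:,4]); m=(l==i).astype(np.uint8)
q=plane(W,np.argwhere(m)[:,::-1],12)[:,:2]; print('carrier px',m.sum(),'rect',cv2.minAreaRect(q.astype(np.float32)),q.min(0).round(1),q.max(0).round(1))
# side edges per y slice
ys=np.arange(-240,-148,6); L=[];H=[]
for y in ys:
    a=q[abs(q[:,1]-y)<2.5]; 
    if len(a)>20: L.append((y,a[:,0].min()));H.append((y,a[:,0].max()))
L=np.array(L);H=np.array(H);print('lo',np.polyfit(L[:,0],L[:,1],1),'hi',np.polyfit(H[:,0],H[:,1],1)); print(((L[:,1]+H[:,1])/2).round(1),(H[:,1]-L[:,1]).round(1))
d=(g<70).astype(np.uint8); d[~((np.hypot(P[...,0]-558,P[...,1]+190)<45))]=0
cs,_=cv2.findContours(d,0,1); c=max(cs,key=cv2.contourArea); Q=plane(W,c.reshape(-1,2),12)[:,:2].astype(np.float32); print('disc',cv2.minEnclosingCircle(Q),cv2.fitEllipse(Q))
E
```

```text
[ 561.8 -236.3  161.7] [-3.13988003e+00 -2.19259806e-03  1.57399612e+00] 0.6382217384092703
carrier px 13465 rect ((557.0162353515625, -222.67764282226562), (79.96604919433594, 154.66221618652344), 0.6995729207992554) [ 516.7 -300.2] [ 597.4 -145.1]
lo [-4.76804807e-03  5.16290895e+02] hi [-1.12382268e-02  5.94129046e+02]
[557.2 556.9 557.2 557.2 556.9 556.9 556.5 556.9 556.5 556.9 556.6 556.6
 556.6 556.6 556.3 556.6] [79.1 79.3 79.6 79.2 79.5 79.  79.3 79.4 79.7 78.5 78.8 78.3 79.2 78.8
 78.9 79.1]
disc ((561.3486328125, -466.64697265625), 141.5448760986328) ((553.27490234375, -443.80303955078125), (132.3216094970703, 282.0315246582031), 87.02082824707031)
```

View pics/w4.png

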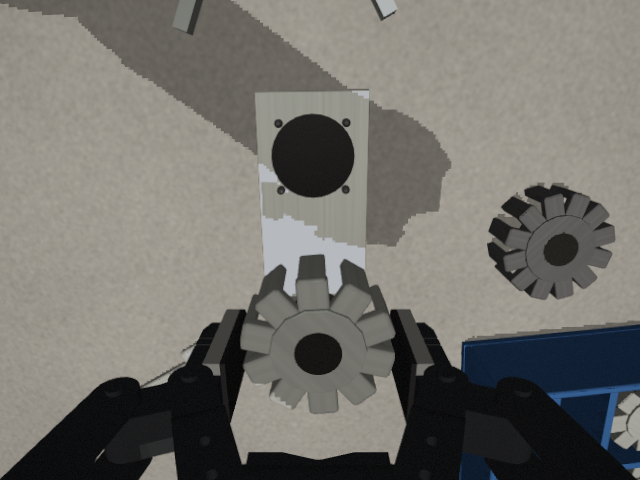

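The picture shows the nest disc at (313,156) with pins near (278,124), (346,122), (281,190) and (346,189), and the held rotor's bore at (318,354).

```bash
python3 - <<'E'
from h import *
W=dict(np.load('w4.npz')); p,R,st=pose(); g=cv2.cvtColor(W['pixels'],cv2.COLOR_RGB2GRAY)
def big(box,th):
    x0,y0,x1,y1=box; m=np.zeros_like(g); m[y0:y1,x0:x1]=g[y0:y1,x0:x1]<th
    cs,_=cv2.findContours(m,0,1); return max(cs,key=cv2.contourArea).reshape(-1,2)
c=big((265,105,360,205),45); Q=plane(W,c,12)[:,:2].astype(np.float32); print('disc',cv2.minEnclosingCircle(Q),np.round(cv2.fitEllipse(Q)[0],1))
ps=[]
for x,y in((278,124),(346,122),(281,190),(346,189)):
    c=big((x-8,y-8,x+9,y+9),75); ps.append(plane(W,[c.mean(0)],18)[0]); 
ps=np.array(ps); print('pins',ps.round(1),'mean',ps.mean(0).round(1), 'radii',np.hypot(*(ps-ps.mean(0))[:,:2].T).round(1))
zt=p[2]+28
c=big((285,325,352,385),50); b=plane(W,c,zt)[:,:2].astype(np.float32); (bx,by),br=cv2.minEnclosingCircle(b); print('bore',bx,by,br, 'tool',(R.T@(np.array([bx,by,zt])-p)).round(1))
print('tcp',p.round(1))
E
```

```text
disc ((556.9885864257812, -189.9102783203125), 29.48651885986328) [ 557. -190.]
pins [[ 533.3 -166.5   18. ]
 [ 580.  -165.8   18. ]
 [ 534.  -213.1   18. ]
 [ 580.6 -212.4   18. ]] mean [ 557.  -189.5   18. ] radii [33.  33.  32.9 32.9]
bore 561.2815551757812 -236.25796508789062 8.364375114440918 tool [  0.1  -0.6 -28. ]
tcp [ 561.8 -236.3  161.7]
```

Request:
{"op": "servo_tool", "data": {
  "delta_pos": [
    [0.0232,-0.0021,0],
    [0.0232,-0.0021,0],
    [0,0,0.04],
    [0,0,0.04],
    [0,0,0.03],
    [0,0,0.015],
    [0,0,0],
    [0,0,0],
    [0,0,0]
  ],
  "twist": [0,0,0,0,0,0,0,0,0]
}}

```text
t: 7.85
tcp_pos: [558.9, -192.2, 39.0]
tool_rot: [3.139, 0.001, 1.572]
wrist_force: [-0.4, -0.6, -1.1]
opening: 0.641
grip_force: 43.1
```

```bash
cat > chk.py <<'E'
from h import *
W=snap('wrist'); save(W,'w5.png'); S=snap('scene'); a=[pose()[0]]; p,R,st=pose()
print('tcp',p.round(1),st['tool_rot'],np.round(st['wrist_force'],1))
g=cv2.cvtColor(W['pixels'],cv2.COLOR_RGB2GRAY); zt=p[2]+28
c=cv2.projectPoints(np.array([[p[0],p[1],zt]]),W['R'],W['t'],W['K'],W['d'])[0].ravel().round().astype(int); print(c)
m=np.zeros_like(g); y0,y1,x0,x1=c[1]-35,c[1]+35,c[0]-35,c[0]+35; m[y0:y1,x0:x1]=g[y0:y1,x0:x1]<50
cs,_=cv2.findContours(m,0,1); k=max(cs,key=cv2.contourArea).reshape(-1,2); print('bore',cv2.minEnclosingCircle(plane(W,k,zt)[:,:2].astype(np.float32)))
P=cloud(W)
print('rotor top z',np.median(P[c[1]-60:c[1]+20,c[0]-40:c[0]+40][...,2]).round(1))
T=(P-p)@R; m=((abs(P[...,2]-12)<4)&(g>100)&(abs(P[...,0]-557)<60)&(P[...,1]>-200)&(P[...,1]<-130))
q=plane(W,np.argwhere(m)[:,::-1],12); print('carrier front',len(q),np.percentile(q,[0.5,99.5],axis=0).round(1).tolist() if len(q) else '')
PC=cloud(S); m=np.hypot(PC[...,0]-557,PC[...,1]+190)<26; z=PC[m][:,2]; z=z[(z>5)&(z<90)]; print('scene rotor z pct',np.percentile(z,[5,50,95]).round(1) if len(z) else '')
E
python3 chk.py
```

```text
tcp [ 559.  -192.7   39.6] [3.13788903e+00 1.22409642e-03 1.57145155e+00] [-0.4 -0.5 -1.4]
[319 356]
bore ((558.5404663085938, -191.79324340820312), 8.367352485656738)
rotor top z nan
carrier front 10692 [[517.1, -199.2, 12.0], [596.1, -144.9, 12.0]]
scene rotor z pct [10.5 13.1 66.5]
```

Request:
{"op": "servo_tool", "data": {
  "delta_pos": [
    [0.002,-0.0018,0],
    [0,0,0.01],
    [0,0,0.007],
    [0,0,0],
    [0,0,0],
    [0,0,0]
  ],
  "twist": [0,0,0,0,0,0]
}}

```text
t: 8.45
tcp_pos: [555.6, -190.6, 20.5]
tool_rot: [-3.141, 0.0, 1.571]
wrist_force: [0.1, 1.1, -2.3]
opening: 0.635
grip_force: 43.1
```

```bash
python3 chk.py; python3 chk.py
```

```text
tcp [ 555.9 -190.6   20.8] [3.14124625e+00 2.46042090e-04 1.57073798e+00] [-0.1  0.5 -2.1]
[319 355]
bore ((555.2353515625, -190.3422393798828), 8.377659797668457)
rotor top z nan
carrier front 12143 [[517.2, -191.5, 12.0], [596.1, -144.7, 12.0]]
scene rotor z pct [10.9 26.1 48.3]
tcp [ 555.9 -190.6   20.9] [3.14118202e+00 2.75158787e-04 1.57077720e+00] [ 0.5 -0.6 -2.3]
[319 354]
bore ((555.4868774414062, -190.59373474121094), 8.395954132080078)
rotor top z nan
carrier front 12132 [[517.3, -191.8, 12.0], [596.1, -144.9, 12.0]]
scene rotor z pct [10.8 26.1 48.3]
```

Request:
{"op": "servo_tool", "data": {
  "delta_pos": [
    [0.0005,0.0012,0],
    [0,0,0.003],
    [0,0,0.003],
    [0,0,0.002],
    [0,0,0],
    [0,0,0]
  ],
  "twist": [0,0,0,0,0,0]
}}

```text
t: 9.15
tcp_pos: [556.6, -189.9, 12.4]
tool_rot: [-3.141, -0.0, 1.571]
wrist_force: [-0.8, 0.8, -2.9]
opening: 0.634
grip_force: 43.1
```

```bash
python3 chk.py
```

```text
tcp [ 556.9 -190.    12.7] [-3.14154668e+00  1.21439172e-04  1.57076111e+00] [ 0.5 -0.6 -2.2]
[319 355]
bore ((556.2735595703125, -189.72616577148438), 8.381386756896973)
rotor top z nan
carrier front 12779 [[517.2, -187.1, 12.0], [596.1, -144.9, 12.0]]
scene rotor z pct [11.3 36.6 40.2]
```

Centred within 0.5 mm and inside the pins. I'll lower it to contact.

Request:
{"op": "servo_tool", "data": {
  "delta_pos": [
    [0,0,0.001],
    [0,0,0.001],
    [0,0,0.0005],
    [0,0,0],
    [0,0,0]
  ],
  "twist": [0,0,0,0,0]
}}

```text
t: 9.67
tcp_pos: [557.0, -190.1, 10.7]
tool_rot: [3.141, 0.0, 1.571]
wrist_force: [-0.0, 0.9, 2.1]
opening: 0.636
grip_force: 43.6
```

The wrist force changed from −2.3 to +2.1 N, so the rotor is in contact and seated. I'll release it and go up.

Request:
{"op": "servo_tool", "data": {
  "delta_pos": [
    [0,0,0],
    [0,0,0],
    [0,0,0],
    [0,0,0],
    [0,0,0],
    [0,0,-0.01],
    [0,0,-0.03],
    [0,0,-0.04],
    [0,0,-0.04],
    [0,0,-0.03],
    [0,0,0],
    [0,0,0]
  ],
  "twist": [0,0,0,0,0,0,0,0,0,0,0,0],
  "fingers": -0.8
}}

```text
t: 10.67
tcp_pos: [558.1, -190.5, 163.1]
tool_rot: [3.136, 0.002, 1.571]
wrist_force: [-0.5, -0.3, -0.9]
opening: 0.898
grip_force: 0.0
```

Request:
{"op": "servo_tool", "data": {
  "delta_pos": [
    [-0.03,0,0],
    [-0.03,0,0],
    [0,0,0],
    [0,0,0],
    [0,0,0]
  ],
  "twist": [0,0,0,0,0]
}}

```text
t: 11.08
tcp_pos: [556.0, -249.1, 158.8]
tool_rot: [-3.139, -0.002, 1.571]
wrist_force: [0.4, 0.1, -0.5]
opening: 0.899
grip_force: 0.0
```

```bash
python3 - <<'E'
from h import *
W=snap('wrist'); save(W,'w6.png');np.savez('w6.npz',**W);p,R,st=pose(); P=cloud(W)
print(p.round(1),st['tool_rot'],st['opening'])
h=cv2.cvtColor(W['pixels'],cv2.COLOR_RGB2HSV)
d=np.hypot(P[...,0]-557,P[...,1]+190)
m=((P[...,2]>32)&(P[...,2]<46)&(d<45)); q=P[m]
cs,_=cv2.findContours(m.astype(np.uint8),0,1);c=max(cs,key=cv2.contourArea)
print('rotor circ',cv2.minEnclosingCircle(plane(W,c.reshape(-1,2),38)[:,:2].astype(np.float32)),'n',len(q))
t=q[(q[:,2]>36)]; A=np.c_[t[:,:2]-[557,-190],np.ones(len(t))]; print('plane fit',np.linalg.lstsq(A,t[:,2],rcond=None)[0].round(4))
g=h[...,2]
m=(abs(P[...,2]-12)<4)&(g>100)&(abs(P[...,0]-557)<70)&(P[...,1]>-330)&(P[...,1]<-130)
q=plane(W,np.argwhere(m)[:,::-1],12)[:,:2]; print('carrier',cv2.minAreaRect(q.astype(np.float32)),np.percentile(q,[.3,99.7],axis=0).round(1).tolist())
L=[]
for y in np.arange(-235,-148,5):
    a=q[abs(q[:,1]-y)<2.5]; L.append((y,a[:,0].min(),a[:,0].max()))
L=np.array(L);print('slopes',np.polyfit(L[:,0],L[:,1],1)[0].round(4),np.polyfit(L[:,0],L[:,2],1)[0].round(4),'mid',((L[:,1]+L[:,2])/2).mean().round(1))
m=(P[...,2]>30)&(P[...,2]<50)&(P[...,1]<-285)&(P[...,1]>-330)&(abs(P[...,0]-558)<35); q=P[m]; print('fin',len(q),np.percentile(q,[1,50,99],axis=0).round(1).tolist() if len(q) else '')
E
```

```text
[ 556.4 -248.3  159. ] [-3.13928686e+00 -2.31998172e-03  1.57195130e+00] 0.8972714152270688
rotor circ ((556.310791015625, -190.196533203125), 27.95163917541504) n 5127
plane fit [-1.00000e-03 -3.90000e-03  3.75025e+01]
carrier ((557.1537475585938, -227.29824829101562), (79.9840316772461, 164.64920043945312), 0.7003238201141357) [[517.3, -309.0], [597.2, -145.3]]
slopes -0.0085 -0.009 mid 556.8
fin 1238 [[536.7, -310.0, 30.3], [558.3, -301.8, 43.4], [579.8, -299.6, 45.3]]
```

View pics/w6.png

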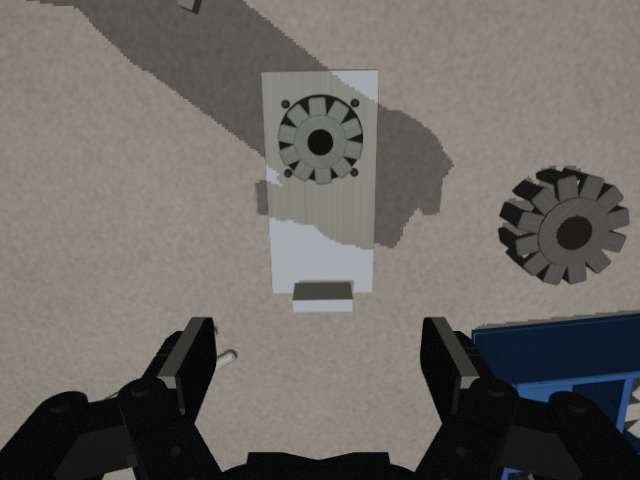

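The rotor is seated flat (top at 37.5 mm, tilt about 0.2°) and centred among the pins, at pixel (320,142). The carrier yaw is about 90.5° and the fin is near (558,−305). Next I'll look at the lane mouth from above to get the lane axis.

Request:
{"op": "servo_tool", "data": {
  "delta_pos": [
    [0.034,-0.004,-0.005],
    [0.035,-0.004,-0.005],
    [0.035,-0.004,-0.005],
    [0.035,-0.004,-0.005],
    [0,0,0],
    [0,0,0],
    [0,0,0]
  ],
  "twist": [0,0,0,0,0,0,0]
}}

```text
t: 11.72
tcp_pos: [540.7, -110.2, 180.1]
tool_rot: [-3.141, 0.0, 1.573]
wrist_force: [0.3, -0.1, -0.1]
opening: 0.896
grip_force: 0.0
```

```bash
python3 - <<'E'
from h import *
W=snap('wrist'); save(W,'w7.png');np.savez('w7.npz',**W);p,R,st=pose(); P=cloud(W)
print(p.round(1),st['tool_rot'])
m=(abs(P[...,2]-14)<4)&(P[...,1]<60)&(P[...,1]>-130)&(P[...,0]>440)&(P[...,0]<640)
q=P[m]; print(len(q))
# use plane z=14 with rail top pixels
u=np.argwhere(m)[:,::-1]; q=plane(W,u,14)[:,:2]
for y in np.arange(-105,30,7.5):
    a=q[abs(q[:,1]-y)<2][:,0]; l=a[a<536]; r=a[a>=536]
    f=lambda v:(np.percentile(v,[2,98]).round(1).tolist(),len(v)) if len(v)>5 else ''
    print(y,f(l),f(r))
E
```

```text
[ 540.6 -111.4  180. ] [-3.14106278e+00  7.31840106e-04  1.57055075e+00]
4626
-105.0 ([465.2, 474.0], 50) 
-97.5 ([467.1, 477.3], 65) ([602.0, 608.3], 25)
-90.0 ([470.1, 480.4], 68) ([598.4, 609.9], 76)
-82.5 ([472.9, 483.1], 68) ([593.7, 605.5], 78)
-75.0 ([476.0, 486.6], 70) ([589.5, 601.1], 76)
-67.5 ([479.2, 489.3], 68) ([585.3, 597.0], 92)
-60.0 ([481.9, 492.6], 73) ([581.0, 592.6], 92)
-52.5 ([481.3, 493.6], 85) ([576.9, 588.5], 92)
-45.0 ([480.5, 492.5], 85) ([576.1, 588.1], 84)
-37.5 ([480.2, 492.2], 104) ([575.8, 587.7], 102)
-30.0 ([479.7, 491.7], 89) ([575.5, 587.3], 85)
-22.5 ([478.8, 491.3], 105) ([574.5, 586.3], 104)
-15.0 ([478.5, 490.8], 105) ([574.3, 585.9], 102)
-7.5 ([458.2, 489.8], 112) ([574.0, 585.6], 102)
0.0 ([477.0, 489.4], 43) ([573.0, 585.2], 105)
7.5  ([580.8, 585.6], 8)
15.0  
22.5
```

View pics/w7.png

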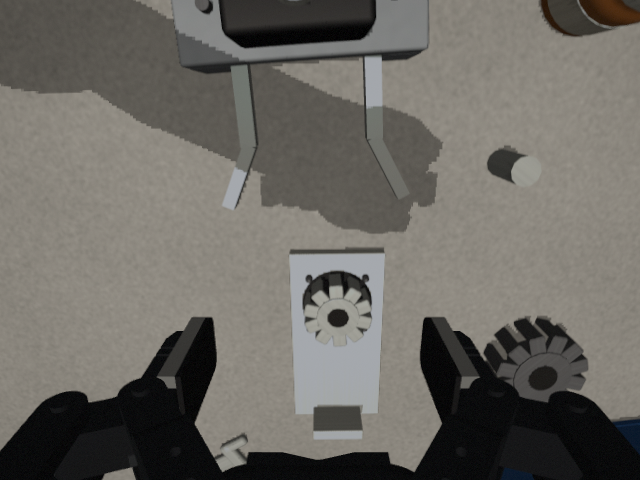

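The picture shows straight rails from (255,148) and (372,140) up to the bridge, with the lead-ins splayed below. The lane axis is x ≈ 531.2 − 0.069·y, yaw ≈ 93.95°. I'll go to the fin and turn so the jaws close along the carrier's x.

Request:
{"op": "servo_tool", "data": {
  "delta_pos": [
    [-0.0387,0.0035,0],
    [-0.0387,0.0035,0],
    [-0.0387,0.0035,0],
    [-0.0387,0.0035,0],
    [-0.0387,0.0035,0],
    [0,0,0],
    [0,0,0],
    [0,0,0],
    [0,0,0],
    [0,0,0],
    [0,0,0],
    [0,0,0]
  ],
  "twist": [0,0,0,0,0,0.12,0.12,0.12,0.12,0.12,0.12,0.12],
  "fingers": -0.1
}}

```text
t: 12.77
tcp_pos: [557.4, -306.3, 179.8]
tool_rot: [-3.141, 0.001, 0.722]
wrist_force: [0.0, 0.1, 0.1]
opening: 0.55
grip_force: 0.0
```

Request:
{"op": "servo_tool", "data": {
  "delta_pos": [
    [0,0,0],
    [0,0,0],
    [0,0,0],
    [0,0,0],
    [0,0,0],
    [0,0,0],
    [0,0,0.03],
    [0,0,0.035],
    [0,0,0.025],
    [0,0,0],
    [0,0,0],
    [0,0,0]
  ],
  "twist": [0.12,0.12,0.12,0.12,0.12,0.122,0,0,0,0,0,0]
}}

```text
t: 13.77
tcp_pos: [558.7, -306.5, 91.7]
tool_rot: [3.139, -0.002, 0.007]
wrist_force: [0.2, 0.6, 0.4]
opening: 0.549
grip_force: 0.0
```

```bash
python3 - <<'E'
from h import *
W=snap('wrist'); save(W,'w8.png');np.savez('w8.npz',**W);p,R,st=pose(); P=cloud(W);T=(P-p)@R
print(p.round(1),st['tool_rot'],st['opening'])
m=(P[...,2]>38)&(P[...,2]<50)&(abs(P[...,1]+305)<20)&(abs(P[...,0]-558)<35); q=P[m]; print('fin top',len(q),np.percentile(q,[1,50,99],axis=0).round(1).tolist(),cv2.minAreaRect(q[:,:2].astype(np.float32)))
q=T[(T[...,2]<0)&(P[...,2]>70)]
for s in(1,-1):
    a=q[(q[:,1]*s>0)&(abs(q[:,0])<12)]; i=np.argsort(-a[:,2])[:90:30]; print('tips',s,a[i].round(1))
go([558,-305,p[2]],0.5)
E
```

```text
[ 559.2 -306.5   92.4] [ 3.13863908e+00 -2.96309185e-03  7.80946502e-03] 0.5567289938804529
fin top 1540 [[537.5, -309.7, 39.6], [560.6, -304.8, 44.0], [580.5, -299.7, 45.5]] ((558.8272094726562, -304.691650390625), (43.93418884277344, 9.860007286071777), 0.5703584551811218)
tips 1 [[  5.9  23.8  -8.9]
 [ -4.5  23.6 -11.4]
 [ -9.7  23.7 -12.4]]
tips -1 [[ -3.2 -23.7  -8.3]
 [ -6.9 -23.1 -11.1]
 [ 10.1 -28.7 -12.8]]
tcp [ 559.2 -306.5   92.4] rot [ 3.1386e+00 -3.0000e-03  7.8000e-03] delta_tool_mm [-1.2 -1.5 -0. ] rows 0.0
twist -0.0009
```

Request:
{"op": "servo_tool", "data": {
  "delta_pos": [
    [0,-0.0018,0.02],
    [0,0,0.025],
    [0,0,0.02],
    [0,0,0.009],
    [0,0,0],
    [0,0,0]
  ],
  "twist": [0,0,0,0,0,0]
}}

```text
t: 14.32
tcp_pos: [559.1, -303.6, 17.6]
tool_rot: [3.14, -0.002, 0.009]
wrist_force: [0.5, -0.4, 0.4]
opening: 0.546
grip_force: 0.0
```

Request:
{"op": "servo_tool", "data": {
  "delta_pos": [
    [0,0,0],
    [0,0,0],
    [0,0,0],
    [0,0,0],
    [0,0,0],
    [0,0,0],
    [0,0,0]
  ],
  "twist": [0,0,0,0,0,0,0],
  "fingers": 0.95,
  "force": 25
}}

```text
t: 14.9
tcp_pos: [559.2, -303.8, 17.8]
tool_rot: [3.139, -0.002, 0.009]
wrist_force: [-0.3, -0.3, 5.7]
opening: 0.105
grip_force: 28.2
```

Request:
{"op": "servo_tool", "data": {
  "delta_pos": [
    [0,0,-0.0005],
    [-0.0012,-0.003,0],
    [-0.0012,-0.005,0],
    [-0.0012,-0.0055,0],
    [-0.0012,-0.0055,0],
    [-0.0012,-0.0055,0],
    [-0.0012,-0.0055,0],
    [-0.0012,-0.005,0],
    [-0.0012,-0.004,0],
    [0,-0.002,0],
    [0,0,0],
    [0,0,0]
  ],
  "twist": [0,-0.0075,-0.0075,-0.0075,-0.0075,-0.0075,-0.0075,-0.0075,-0.0075,0,0,0]
}}

```text
t: 15.9
tcp_pos: [547.8, -262.7, 17.8]
tool_rot: [3.139, -0.002, 0.069]
wrist_force: [1.5, -3.2, 6.8]
opening: 0.108
grip_force: 28.2
```

```bash
cat > car.py <<'E'
from h import *
W=snap('wrist'); save(W,'w9.png');p,R,st=pose(); P=cloud(W); S=snap('side'); C=snap('scene')
print('tcp',p.round(1),np.round(st['tool_rot'],4),np.round(st['wrist_force'],1),st['opening'],'line x',531.2-.069*p[1])
g=cv2.cvtColor(W['pixels'],cv2.COLOR_RGB2GRAY)
m=(abs(P[...,2]-12)<4)&(g>110)&(abs(P[...,0]-545)<75)&(P[...,1]>p[1]-30)&(P[...,1]<p[1]+190)
n,l,s,c=cv2.connectedComponentsWithStats(m.astype(np.uint8)); i=1+np.argmax(s[1:,4]); q=plane(W,np.argwhere(l==i)[:,::-1],12)[:,:2]
print('carrier wrist',cv2.minAreaRect(q.astype(np.float32)),q.min(0).round(1),q.max(0).round(1))
PC=cloud(C); g=cv2.cvtColor(C['pixels'],cv2.COLOR_RGB2GRAY)
m=(abs(PC[...,2]-12)<4)&(g>140)&(abs(PC[...,0]-545)<70)&(PC[...,1]>p[1]-30)&(PC[...,1]<p[1]+170)
n,l,s,c=cv2.connectedComponentsWithStats(m.astype(np.uint8)); i=1+np.argmax(s[1:,4]); q=plane(C,np.argwhere(l==i)[:,::-1],12)[:,:2]
print('carrier scene',cv2.minAreaRect(q.astype(np.float32)))
m=(PC[...,2]>34)&(PC[...,2]<42)&(abs(PC[...,0]-545)<40)&(abs(PC[...,1]-p[1]-115)<40); t=PC[m]; print('rotor scene',len(t),np.median(t,0).round(1) if len(t) else '')
E
python3 car.py
```

```text
tcp [ 547.8 -262.8   17.7] [ 3.1394e+00 -1.7000e-03  6.9200e-02] [ 0.6 -3.5  6.3] 0.1089409097601397 line x 549.3301588253636
carrier wrist ((543.0482177734375, -199.16921997070312), (79.42579650878906, 136.80340576171875), 3.7964115142822266) [ 500.3 -265.6] [ 587.2 -129.3]
carrier scene ((543.1116333007812, -184.83724975585938), (82.07882690429688, 163.720947265625), 3.380199670791626)
rotor scene 304 [ 541.9 -149.5   37.2]
```

Request:
{"op": "servo_tool", "data": {
  "delta_pos": [
    [0.0008,-0.004,0],
    [0.0008,-0.005,0],
    [0,-0.0055,0],
    [0,-0.0055,0],
    [0,-0.0055,0],
    [0,-0.0055,0],
    [0,-0.0055,0],
    [0,-0.0055,0],
    [0,-0.005,0],
    [0,-0.003,0],
    [0,0,0],
    [0,0,0]
  ],
  "twist": [0,0,0,0,0,0,0,0,0,0,0,0]
}}

```text
t: 17.05
tcp_pos: [545.4, -213.1, 17.8]
tool_rot: [3.139, -0.001, 0.069]
wrist_force: [-0.7, -4.9, 7.7]
opening: 0.112
grip_force: 28.4
```

```bash
python3 car.py
```

```text
tcp [ 545.4 -213.1   17.8] [ 3.1391e+00 -1.0000e-03  6.9000e-02] [ 0.3 -4.1  7.5] 0.10870996971200736 line x 545.9056485098863
carrier wrist ((540.6424560546875, -149.61627197265625), (79.16993713378906, 136.8378448486328), 3.993722915649414) [ 497.9 -216. ] [584.8 -79.7]
carrier scene ((553.8197021484375, -129.12429809570312), (110.2188491821289, 172.08572387695312), 1.3802611827850342)
rotor scene 288 [ 540.2 -100.8   37.4]
```

Request:
{"op": "servo_tool", "data": {
  "delta_pos": [
    [0.0006,-0.004,0],
    [0,-0.005,0],
    [0,-0.005,0],
    [0,-0.005,0],
    [0,-0.005,0],
    [0,-0.005,0],
    [0,-0.005,0],
    [0,-0.005,0],
    [0,-0.003,0],
    [0,0,0]
  ],
  "twist": [0,0,0,0,0,0,0,0,0,0]
}}

```text
t: 18.03
tcp_pos: [543.2, -171.4, 17.7]
tool_rot: [3.138, -0.001, 0.069]
wrist_force: [-0.2, -3.9, 7.1]
opening: 0.11
grip_force: 28.4
```

```bash
python3 car.py; python3 -c "
from h import *
print(np.round(pose()[2]['ft_torque'],2))"
```

```text
tcp [ 543.1 -171.4   17.8] [ 3.1387e+00 -1.1000e-03  6.8900e-02] [-0.3 -4.5  8.5] 0.10520990833578042 line x 543.0244000670606
carrier wrist ((538.414306640625, -107.81901550292969), (79.3371353149414, 136.75013732910156), 3.8115618228912354) [ 495.7 -174.3] [582.5 -38. ]
carrier scene ((552.2523803710938, -88.21417236328125), (110.8897476196289, 172.3959503173828), 3.7655766010284424)
rotor scene 278 [537.9 -57.6  37.5]
[-0.85 -0.04  0.02]
```

Request:
{"op": "servo_tool", "data": {
  "delta_pos": [
    [0,-0.004,0],
    [0,-0.006,0],
    [0,-0.006,0],
    [0,-0.006,0],
    [0,-0.006,0],
    [0,-0.006,0],
    [0,-0.006,0],
    [0,-0.006,0],
    [0,-0.006,0],
    [0,-0.004,0],
    [0,0,0],
    [0,0,0]
  ],
  "twist": [0,0,0,0,0,0,0,0,0,0,0,0]
}}

```text
t: 19.18
tcp_pos: [539.3, -115.4, 17.7]
tool_rot: [3.139, -0.001, 0.069]
wrist_force: [0.4, -4.2, 8.8]
opening: 0.107
grip_force: 28.5
```

Request:
{"op": "servo_tool", "data": {
  "delta_pos": [
    [0,-0.002,0],
    [0,-0.002,0],
    [0,-0.002,0],
    [0,-0.002,0],
    [0,0,0],
    [0,0,0]
  ],
  "twist": [0,0,0,0,0,0]
}}

```text
t: 19.68
tcp_pos: [538.7, -108.4, 17.7]
tool_rot: [3.138, -0.001, 0.068]
wrist_force: [0.8, -5.5, 8.1]
opening: 0.108
grip_force: 28.4
```

Request:
{"op": "servo_tool", "data": {
  "delta_pos": [
    [0,-0.002,0],
    [0,-0.002,0],
    [0,-0.002,0],
    [0,-0.002,0],
    [0,0,0],
    [0,0,0]
  ],
  "twist": [0,0,0,0,0,0]
}}

```text
t: 20.18
tcp_pos: [538.2, -100.5, 17.7]
tool_rot: [3.138, -0.001, 0.068]
wrist_force: [0.9, -5.1, 8.5]
opening: 0.106
grip_force: 28.4
```

Request:
{"op": "servo_tool", "data": {
  "delta_pos": [
    [0,-0.002,0],
    [0,-0.002,0],
    [0,0,0],
    [0,0,0]
  ],
  "twist": [0,0,0,0]
}}

```text
t: 20.52
tcp_pos: [537.9, -96.5, 17.7]
tool_rot: [3.138, -0.001, 0.068]
wrist_force: [0.6, -6.1, 7.4]
opening: 0.105
grip_force: 28.4
```

Request:
{"op": "servo_tool", "data": {
  "delta_pos": [
    [0,-0.0015,0],
    [0,-0.0015,0],
    [0,0,0],
    [0,0,0]
  ],
  "twist": [0,0,0,0]
}}

```text
t: 20.85
tcp_pos: [537.7, -93.7, 17.7]
tool_rot: [3.137, -0.001, 0.068]
wrist_force: [0.9, -6.2, 7.4]
opening: 0.109
grip_force: 28.4
```

Request:
{"op": "servo_tool", "data": {
  "delta_pos": [
    [0,-0.002,0],
    [0,-0.002,0],
    [0,0,0],
    [0,0,0]
  ],
  "twist": [0,0,0,0]
}}

```text
t: 21.18
tcp_pos: [537.4, -89.6, 17.7]
tool_rot: [3.138, -0.001, 0.068]
wrist_force: [0.4, -5.6, 7.8]
opening: 0.112
grip_force: 28.4
```

Request:
{"op": "servo_tool", "data": {
  "delta_pos": [
    [0,-0.002,0],
    [0,-0.002,0],
    [0,0,0],
    [0,0,0]
  ],
  "twist": [0,0,0,0]
}}

```text
t: 21.52
tcp_pos: [537.1, -85.6, 17.7]
tool_rot: [3.138, -0.001, 0.068]
wrist_force: [-0.1, -5.8, 7.4]
opening: 0.108
grip_force: 28.4
```

Request:
{"op": "servo_tool", "data": {
  "delta_pos": [
    [0,-0.002,0],
    [0,-0.002,0],
    [0,0,0],
    [0,0,0]
  ],
  "twist": [0,0,0,0]
}}

```text
t: 21.85
tcp_pos: [536.8, -81.6, 17.7]
tool_rot: [3.138, -0.001, 0.068]
wrist_force: [0.6, -4.9, 7.6]
opening: 0.111
grip_force: 28.4
```

Still only drag (about 5 N). The nose is at about 133 mm past the mouth.

Request:
{"op": "servo_tool", "data": {
  "delta_pos": [
    [0,-0.002,0],
    [0,-0.002,0],
    [0,0,0],
    [0,0,0]
  ],
  "twist": [0,0,0,0]
}}

```text
t: 22.18
tcp_pos: [536.5, -77.7, 17.7]
tool_rot: [3.138, -0.001, 0.068]
wrist_force: [1.7, -4.8, 7.7]
opening: 0.109
grip_force: 28.4
```

Request:
{"op": "servo_tool", "data": {
  "delta_pos": [
    [0,-0.002,0],
    [0,-0.002,0],
    [0,0,0],
    [0,0,0]
  ],
  "twist": [0,0,0,0]
}}

```text
t: 22.52
tcp_pos: [536.3, -74.4, 17.7]
tool_rot: [3.136, -0.002, 0.067]
wrist_force: [0.5, -7.5, 7.0]
opening: 0.112
grip_force: 28.4
```

Request:
{"op": "servo_tool", "data": {
  "delta_pos": [
    [0,-0.0015,0],
    [0,0,0],
    [0,0,0]
  ],
  "twist": [0,0,0]
}}

```text
t: 22.77
tcp_pos: [536.3, -74.0, 17.7]
tool_rot: [3.135, -0.002, 0.067]
wrist_force: [-0.8, -8.0, 6.2]
opening: 0.113
grip_force: 28.3
```

Request:
{"op": "servo_tool", "data": {
  "delta_pos": [
    [0,-0.002,0],
    [0,0,0],
    [0,0,0],
    [0,0,0]
  ],
  "twist": [0,0,0,0]
}}

```text
t: 23.1
tcp_pos: [536.1, -73.1, 17.7]
tool_rot: [3.133, -0.002, 0.066]
wrist_force: [0.9, -9.2, 5.5]
opening: 0.108
grip_force: 28.3
```

Request:
{"op": "servo_tool", "data": {
  "delta_pos": [
    [0,-0.0015,0],
    [0,-0.0015,0],
    [0,0,0],
    [0,0,0]
  ],
  "twist": [0,0,0,0]
}}

```text
t: 23.43
tcp_pos: [535.9, -72.0, 17.8]
tool_rot: [3.13, -0.003, 0.065]
wrist_force: [1.1, -13.3, 4.5]
opening: 0.107
grip_force: 28.3
```

Request:
{"op": "servo_tool", "data": {
  "delta_pos": [
    [0,-0.0015,0],
    [0,0,0],
    [0,0,0]
  ],
  "twist": [0,0,0]
}}

```text
t: 23.68
tcp_pos: [535.8, -71.5, 17.8]
tool_rot: [3.128, -0.003, 0.064]
wrist_force: [1.3, -14.0, 3.1]
opening: 0.107
grip_force: 28.5
```

Request:
{"op": "servo_tool", "data": {
  "delta_pos": [
    [0,-0.0007,0],
    [0,0,0],
    [0,0,0],
    [0,0,0],
    [0,0,0],
    [0,0,0],
    [0,0,0],
    [0,0,0],
    [0,0,0]
  ],
  "twist": [0,0,0,0,0,0,0,0,0]
}}

```text
t: 24.43
tcp_pos: [535.8, -71.4, 17.8]
tool_rot: [3.128, -0.003, 0.064]
wrist_force: [0.6, -14.8, 2.0]
opening: 0.111
grip_force: 28.6
```

```bash
python3 - <<'E'
from h import *
print([np.round(pose()[2][k],2) for k in('t','tcp_pos','wrist_force','ft_torque')])
S=snap('side'); save(S,'s9.png'); W=snap('wrist'); P=cloud(W); print(np.round(pose()[2]['wrist_force'],1))
m=(P[...,2]>38)&(P[...,2]<50)&(abs(P[...,1]+72)<20)&(abs(P[...,0]-536)<35); q=P[m]; print('fin top',len(q),cv2.minAreaRect(q[:,:2].astype(np.float32)) if len(q)>5 else '')
PS=cloud(S); q=PS[(abs(PS[...,0]-527)<45)&(PS[...,1]>60)&(PS[...,1]<115)&(abs(PS[...,2]-12)<3)]; print('nose top side',len(q),np.percentile(q,[2,50,98],axis=0).round(1).tolist() if len(q) else '')
E
```

```text
[np.float64(24.43), array([535.81, -71.42,  17.76]), array([  0.61, -14.75,   1.96]), array([-2.78, -0.19,  0.05])]
[  0.9 -15.    2.9]
fin top 4508 ((535.216064453125, -71.4753189086914), (38.30636978149414, 36.78434753417969), 47.28986358642578)
nose top side 209 [[482.5, 61.1, 9.7], [527.6, 77.9, 13.1], [565.2, 92.0, 14.9]]
```

I held about 10 N net on the buffer for 0.75 s. I'll ease off gently before opening.

Request:
{"op": "servo_tool", "data": {
  "delta_pos": [
    [0,0.001,0],
    [0,0.001,0],
    [0,0.001,0],
    [0,0.001,0],
    [0,0,0],
    [0,0,0]
  ],
  "twist": [0,0,0,0,0,0]
}}

```text
t: 25.03
tcp_pos: [535.8, -71.4, 17.8]
tool_rot: [3.134, -0.002, 0.066]
wrist_force: [2.0, -9.0, 6.6]
opening: 0.11
grip_force: 28.3
```

Request:
{"op": "servo_tool", "data": {
  "delta_pos": [
    [0,0.001,0],
    [0,0.001,0],
    [0,0.001,0],
    [0,0,0],
    [0,0,0],
    [0,0,0]
  ],
  "twist": [0,0,0,0,0,0]
}}

```text
t: 25.53
tcp_pos: [535.9, -72.0, 17.7]
tool_rot: [3.138, -0.001, 0.067]
wrist_force: [1.0, -5.5, 8.2]
opening: 0.108
grip_force: 28.5
```

Request:
{"op": "servo_tool", "data": {
  "delta_pos": [
    [0,0.001,0],
    [0,0.0005,0],
    [0,0,0],
    [0,0,0],
    [0,0,0]
  ],
  "twist": [0,0,0,0,0]
}}

```text
t: 25.95
tcp_pos: [536.0, -72.2, 17.7]
tool_rot: [3.14, -0.001, 0.068]
wrist_force: [-0.8, -4.5, 9.0]
opening: 0.11
grip_force: 28.6
```

Request:
{"op": "servo_tool", "data": {
  "delta_pos": [
    [0,0.001,0],
    [0,0.001,0],
    [0,0,0],
    [0,0,0],
    [0,0,0]
  ],
  "twist": [0,0,0,0,0]
}}

```text
t: 26.37
tcp_pos: [536.2, -72.8, 17.7]
tool_rot: [-3.141, -0.0, 0.069]
wrist_force: [0.6, -1.8, 10.9]
opening: 0.108
grip_force: 28.8
```

Request:
{"op": "servo_tool", "data": {
  "delta_pos": [
    [0,0,0],
    [0,0,0],
    [0,0,0],
    [0,0,0]
  ],
  "twist": [0,0,0,0],
  "fingers": 0.2
}}

```text
t: 26.7
tcp_pos: [535.1, -71.6, 15.8]
tool_rot: [-3.139, 0.003, 0.07]
wrist_force: [-0.7, 0.9, -0.3]
opening: 0.399
grip_force: 0.0
```

Request:
{"op": "servo_tool", "data": {
  "delta_pos": [
    [0,0,-0.01],
    [0,0,-0.025],
    [0,0,-0.035],
    [0,0,-0.035],
    [0,0,-0.035],
    [0,0,-0.03],
    [0,0.025,0],
    [0,0.035,0],
    [0,0.035,0],
    [0,0.025,0],
    [0,0,0],
    [0,0,0]
  ],
  "twist": [0,0,0,0,0,0,0,0,0,0,0,0]
}}

```text
t: 27.7
tcp_pos: [543.7, -194.7, 187.2]
tool_rot: [3.141, 0.001, 0.065]
wrist_force: [-0.7, -0.1, 0.3]
opening: 0.399
grip_force: 0.0
```

```bash
python3 - <<'E'
from h import *
W=snap('wrist');S=snap('side');C=snap('scene');p,R,st=pose();print(p.round(1),st['opening'],np.round(st['wrist_force'],1))
for n,s in(('w',W),('s',S),('c',C)):
    P=cloud(s)
    m=(P[...,2]>32)&(P[...,2]<47)&(abs(P[...,1]+74)<22)&(abs(P[...,0]-536)<32); q=P[m]
    print(n,'fin',len(q),np.percentile(q,[2,50,98],axis=0).round(1).tolist() if len(q) else '')
a=cv2.resize(S['pixels'][190:310,270:400,::-1],(400,370),interpolation=cv2.INTER_CUBIC);b=cv2.resize(C['pixels'][200:320,240:385,::-1],(400,370),interpolation=cv2.INTER_CUBIC)
cv2.imwrite('pics/end.png',np.hstack([a,b]))
g=cv2.cvtColor(C['pixels'],cv2.COLOR_RGB2GRAY);P=cloud(C)
m=(abs(P[...,2]-12)<4)&(g>140)&(P[...,1]>-85)&(P[...,1]<-20)&(abs(P[...,0]-535)<44);q=plane(C,np.argwhere(m)[:,::-1],12)[:,:2];print('plate rear',len(q),cv2.minAreaRect(q.astype(np.float32)))
E
```

```text
[ 544.7 -190.9  186.5] 0.3977241315077199 [0.5 0.6 0.7]
w fin 1059 [[514.7, -81.5, 32.7], [537.1, -77.6, 43.4], [557.5, -70.8, 45.3]]
s fin 0 
c fin 97 [[514.6, -81.6, 32.6], [541.8, -77.3, 42.6], [558.5, -69.6, 45.5]]
plate rear 445 ((537.1320190429688, -49.42048645019531), (84.57453918457031, 61.71058654785156), 2.6073107719421387)
```

View pics/end.png

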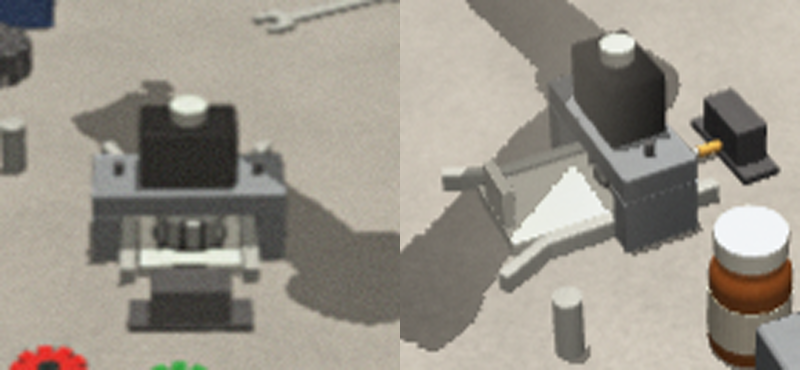

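The end picture shows the rotor on the carrier under the bridge and the nose at the pad. The fin reads about y = −76, which is borderline against the contact point, because the spring may have kicked the carrier back on release. I'll push lightly from behind with closed fingers and back off slowly, so the carrier stays on the pad.

Request:
{"op": "servo_tool", "data": {
  "delta_pos": [
    [0,-0.033,0],
    [0,-0.033,0],
    [0,0,0.035],
    [0,0,0.035],
    [0,0,0.035],
    [0,0,0.035],
    [0,0,0.02],
    [0,0,0.008],
    [0,0,0],
    [0,0,0]
  ],
  "twist": [0,0,0,0,0,0,0,0,0,0],
  "fingers": 1
}}

```text
t: 28.68
tcp_pos: [540.8, -126.6, 19.4]
tool_rot: [3.141, -0.001, 0.07]
wrist_force: [0.2, -0.3, 1.0]
opening: -0.001
grip_force: 0.0
```

```bash
cat > fin.py <<'E'
from h import *
W=snap('wrist');p,R,st=pose(); P=cloud(W);T=(P-p)@R
print(p.round(1),np.round(st['tool_rot'],3),st['opening'],np.round(st['wrist_force'],1))
m=(P[...,2]>40)&(P[...,2]<48)&(abs(P[...,1]+76)<14)&(abs(P[...,0]-536)<32); q=plane(W,np.argwhere(m)[:,::-1],44)[:,:2]
print('fin',len(q),cv2.minAreaRect(q.astype(np.float32)) if len(q)>9 else '')
E
python3 fin.py
```

```text
[ 541.3 -127.    20.1] [ 3.141e+00 -2.000e-03  7.000e-02] 0.004581509701973363 [ 0.3 -0.  -0.4]
fin 2917 ((538.3049926757812, -76.34274291992188), (43.48673629760742, 11.287027359008789), 3.661688804626465)
```

Request:
{"op": "servo_tool", "data": {
  "delta_pos": [
    [-0.001,-0.008,0],
    [0,-0.008,0],
    [0,-0.006,0],
    [0,-0.004,0],
    [0,0,0],
    [0,0,0]
  ],
  "twist": [0,0,0,0,0,0]
}}

```text
t: 29.23
tcp_pos: [537.5, -100.6, 18.9]
tool_rot: [3.142, -0.0, 0.07]
wrist_force: [0.6, 0.4, 0.2]
opening: 0.001
grip_force: 0.0
```

Request:
{"op": "servo_tool", "data": {
  "delta_pos": [
    [0,-0.001,0],
    [0,-0.001,0],
    [0,-0.001,0],
    [0,0,0],
    [0,0,0]
  ],
  "twist": [0,0,0,0,0]
}}

```text
t: 29.65
tcp_pos: [537.1, -98.2, 18.6]
tool_rot: [3.142, 0.0, 0.069]
wrist_force: [0.4, 0.6, -0.0]
opening: 0.003
grip_force: 0.0
```

Request:
{"op": "servo_tool", "data": {
  "delta_pos": [
    [0,-0.001,0],
    [0,-0.001,0],
    [0,-0.001,0],
    [0,0,0],
    [0,0,0]
  ],
  "twist": [0,0,0,0,0]
}}

```text
t: 30.07
tcp_pos: [537.0, -95.0, 18.7]
tool_rot: [3.142, -0.0, 0.069]
wrist_force: [0.4, -0.7, 0.3]
opening: -0.001
grip_force: 0.0
```

Request:
{"op": "servo_tool", "data": {
  "delta_pos": [
    [0,-0.001,0],
    [0,-0.001,0],
    [0,0,0],
    [0,0,0]
  ],
  "twist": [0,0,0,0]
}}

```text
t: 30.4
tcp_pos: [536.8, -93.8, 18.8]
tool_rot: [3.14, -0.0, 0.068]
wrist_force: [0.6, -1.3, -1.1]
opening: -0.002
grip_force: 0.8
```

Touching. Pushing on gently.

Request:
{"op": "servo_tool", "data": {
  "delta_pos": [
    [0,-0.001,0],
    [0,-0.001,0],
    [0,0,0],
    [0,0,0]
  ],
  "twist": [0,0,0,0]
}}

```text
t: 30.73
tcp_pos: [536.9, -92.9, 18.9]
tool_rot: [3.139, -0.001, 0.068]
wrist_force: [0.4, -6.1, -2.2]
opening: -0.0
grip_force: 2.6
```

Request:
{"op": "servo_tool", "data": {
  "delta_pos": [
    [0,-0.001,0],
    [0,-0.001,0],
    [0,-0.001,0],
    [0,0,0],
    [0,0,0]
  ],
  "twist": [0,0,0,0,0]
}}

```text
t: 31.15
tcp_pos: [537.1, -91.7, 19.3]
tool_rot: [3.136, -0.002, 0.067]
wrist_force: [0.4, -7.8, -1.2]
opening: 0.002
grip_force: 3.7
```

Request:
{"op": "servo_tool", "data": {
  "delta_pos": [
    [0,-0.001,0],
    [0,-0.001,0],
    [0,-0.0005,0],
    [0,0,0],
    [0,0,0]
  ],
  "twist": [0,0,0,0,0]
}}

```text
t: 31.57
tcp_pos: [537.2, -91.0, 19.7]
tool_rot: [3.133, -0.003, 0.065]
wrist_force: [-0.5, -9.8, -0.0]
opening: 0.002
grip_force: 4.8
```

Request:
{"op": "servo_tool", "data": {
  "delta_pos": [
    [0,-0.001,0],
    [0,-0.001,0],
    [0,0,0],
    [0,0,0],
    [0,0,0],
    [0,0,0],
    [0,0,0],
    [0,0,0],
    [0,0,0],
    [0,0,0],
    [0,0,0]
  ],
  "twist": [0,0,0,0,0,0,0,0,0,0,0]
}}

```text
t: 32.48
tcp_pos: [537.4, -90.3, 19.9]
tool_rot: [3.131, -0.004, 0.065]
wrist_force: [-0.4, -11.5, 0.0]
opening: 0.002
grip_force: 5.5
```

I held about 9.5 N on the buffer. Backing off slowly.

Request:
{"op": "servo_tool", "data": {
  "delta_pos": [
    [0,0.0004,0],
    [0,0.0004,0],
    [0,0.0004,0],
    [0,0.0004,0],
    [0,0.0004,0],
    [0,0.0004,0],
    [0,0.0004,0],
    [0,0.0004,0],
    [0,0.0004,0],
    [0,0.0004,0],
    [0,0.0004,0],
    [0,0.0004,0]
  ],
  "twist": [0,0,0,0,0,0,0,0,0,0,0,0]
}}

```text
t: 33.48
tcp_pos: [536.9, -91.5, 19.1]
tool_rot: [3.137, -0.002, 0.067]
wrist_force: [0.9, -5.8, -0.7]
opening: 0.001
grip_force: 3.2
```

Request:
{"op": "servo_tool", "data": {
  "delta_pos": [
    [0,0.0004,0],
    [0,0.0004,0],
    [0,0.0004,0],
    [0,0.0004,0],
    [0,0.0004,0],
    [0,0.0004,0],
    [0,0.0004,0],
    [0,0.0004,0],
    [0,0.0004,0],
    [0,0.0004,0],
    [0,0.0004,0],
    [0,0.0004,0]
  ],
  "twist": [0,0,0,0,0,0,0,0,0,0,0,0]
}}

```text
t: 34.48
tcp_pos: [536.8, -92.4, 18.7]
tool_rot: [-3.14, 0.0, 0.069]
wrist_force: [0.3, -1.6, 0.8]
opening: -0.0
grip_force: 1.3
```

Request:
{"op": "servo_tool", "data": {
  "delta_pos": [
    [0,0.0005,0],
    [0,0.0005,0],
    [0,0.001,0],
    [0,0.002,0],
    [0,0.004,0],
    [0,0.008,0],
    [0,0.012,0],
    [0,0.01,0],
    [0,0,0],
    [0,0,0]
  ],
  "twist": [0,0,0,0,0,0,0,0,0,0]
}}

```text
t: 35.32
tcp_pos: [539.2, -132.8, 18.8]
tool_rot: [3.141, 0.0, 0.066]
wrist_force: [-0.1, 0.9, 0.0]
opening: -0.001
grip_force: 0.0
```

```bash
python3 fin.py; python3 fin.py
```

```text
[ 539.2 -131.6   18.6] [-3.141  0.     0.068] 0.0037210373743436494 [ 0.1 -0.2  0.6]
fin 3344 ((537.1302490234375, -76.1085433959961), (45.67607498168945, 11.816408157348633), 3.6798558235168457)
[ 539.2 -130.9   18.6] [-3.141  0.     0.069] -0.0010741919434478242 [-0.2  1.4 -0.2]
fin 3325 ((537.2191772460938, -76.08924865722656), (45.673641204833984, 11.788690567016602), 3.688626766204834)
```

The slow retreat followed the spring back until drag held the carrier against the pad, and it sits square in the lane (3.7° against the lane's 3.95°). Raising clear and handing in.

Request:
{"op": "servo_tool", "data": {
  "delta_pos": [
    [0,0,-0.02],
    [0,0,-0.035],
    [0,0,-0.035],
    [0,0,-0.03],
    [0,0,0],
    [0,0,0],
    [0,0,0]
  ],
  "twist": [0,0,0,0,0,0,0]
}}

```text
t: 36.0
tcp_pos: [538.9, -129.9, 138.1]
tool_rot: [-3.14, 0.001, 0.07]
wrist_force: [0.3, 0.6, 0.2]
opening: 0.003
grip_force: 0.0
```

```bash
python3 -c "
from workcell import manip
print(manip.hand_in())"
```

```text
the job is handed in; nothing more can be done
None
```

Job handed in at 36 s: the claw pole is seated in the nest and the carrier was pushed home and leaned on the buffer at about 10 N, twice, because the first release may have kicked it off the pad; contact after the slow second back-off is inferred from the push forces, not seen directly.

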